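# Change over the sauce bottles' push-pull caps

### The arm

A 6-joint arm with a two-finger parallel gripper is mounted at the origin on a cart in front of the work surface, level with it; the furniture and walls round the work are solid. World frame = base frame: x ahead of the robot, y to its left, z up, the work surface at z = 0. Lengths are in m, angles in rad, forces in N, time in s.
With the tool pointing down it reaches from about 0.325 to 0.75 m from the base axis. Payload 7.6 kg.
Tool frame: the origin (TCP) lies at the very end of the fingers, on their centre line; the grasp point (between the pads) lies 19 mm behind it (pinch_z is the distance from the TCP to the grasp point, in m); z points along the fingers, y is the direction in which the jaws open and shut (so a half turn about z gives the same grasp; the last joint's range is limited). The gripper opens to 85 mm and grips with 20 to 120 N. Pads are 22 mm wide; open, the fingers measure 114 mm over their backs; the gripper's body (76 mm by 85 mm) begins 54 mm behind the grasp point. The pads swing forward as they close: fully open they stand 13 mm farther back than shut.
Start: joints at [1.052, 0.052, 1.401, -0, 1.689, -0.07], TCP at [0.228, 0.473, 0.196] pointing down, gripper open.
Joint ranges: [-2.9, 2.9], [-0.91, 2.17], [0.12, 2.37], [-1.06, 4.2], [0.26, 2.73], [-2.93, 2.93]. Speed limits (rad/s): [2.57, 2.57, 3.01, 3.14, 3.14, 3.14].

### API

Orientations are given as a unit quaternion [w, x, y, z].
In Python, from workcell import get_obs, capture, sign_off, recognise, place_of, pinch_z gives the robot as it stands.
- The arm moves only by the shell command python3 -m crank 'ROWS' [FORCE]. ROWS is JSON, one flat list of numbers, 5 for each row, row after row: the opening, from -1 (shut) to 1 (fully open), then the shift along the tool's x, y, z in m, then the turn about the tool's z in degrees. In form: [hand, tx, ty, tz, spin, hand, tx, ty, tz, spin, ...]. A call has 1 to 20 rows; each row is the pose to reach, as a shift and turn from the pose commanded when the call began, along the tool's axes at that moment; what a row does not reach only later rows make up. A row lasts 1/12 s, in which the tool goes at most 41.7 mm and 7.16 degrees, less where a joint would pass 70% of its speed; a pose out of reach is approached as far as the arm can. A call with a gripper value outside its range is refused whole. The fingers move at their own pace and stop on an object; FORCE is the grip in N (left out, the last holds). Time passes only in rows, so rows that repeat a pose let the fingers close. It gives the time, the measured TCP pose, the force and the opening at its end, in the units of the state.
- get_obs(): the state, without advancing time (a new reading comes with each control period).
- capture(name): name is "scene" or "top" or "wrist"; returns a dict with "pixels" (400x640x3 uint8, red, green, blue), "fx", "fy", "cx", "cy" (pixels), "k1" (the pictures are not rectified: a ray, as slopes to the right and down, at radius r is drawn at 1 + k1 r^2 times it, then the intrinsics apply), "extrinsics" (4x4, takes a point from camera to world coordinates). Camera axes: x right, y down, z forward; pixel columns grow to the right and rows downward; lengths in m; the calibration is good to about 2 mm. A picture is of the moment at which its call begins. There is no depth.
- sign_off(): hands the job in, once; it reports no verdict.
Trained networks look in the newest picture that a camera, given by its name, has taken for a name from the list of things; names that differ only in an ending like _2 or _b are one class to them, and where a whole thing is asked for, a point or a joint stands for the part that bears it (a point fixed in the world has none). Each returns a list of dicts, best first, with "p" (0 to 1); they miss things now and then, are a little off and sometimes report something else, mostly with a low value. They report only what shows in the picture. A call takes as long as a camera call.
- recognise(camera, query): "extent" ([left, top, right, bottom] in pixels, round what is visible of it).
- place_of(camera, query): "xy" ([column, row] in pixels: a listed point, or the origin of a listed thing).
The state is a dict: "time_s": time; "q": joint angles; "joint_vel": joint speeds; "tau": joint torques, N m; "tcp_pos": TCP position; "tool_rot": TCP orientation; "contact_force": force on the tool from outside, world axes, zero at the start; "torque": the same for the moment, N m; "finger_gap": finger opening in m.
Only numpy, scipy, OpenCV 4.12 (cv2) and the standard library are available. Lean on these libraries where they do the work, as an engineer would, in place of code of your own. Each camera call takes 0.05 s, during which the arm holds its last target.

### The job

In the wooden caddy, the tall slim bottle's push-pull cap has been left pulled up (open): press it fully shut. Pull the square bottle's cap up to its open stop. Leave the stout round bottle's cap shut.

Things in the scene. Friction and masses are not known exactly. Their poses are not given: they have to be found in the camera images.
- caddy: dark wooden caddy, 90 x 294 mm, walls 34 mm (ends 52 mm) high, fixed to the worktop. Origin under its centre, z up, y along the row of three upright white bottles, x across the row. The bottles are fixed in it 95 mm apart, one at its centre, in any order. Loose things near it are not part of the job. Wall cabinets overhang from x = 0.57 m on, 0.44 m above the worktop: keep the wrist low.
- slim_cap_center (a point): centre (half-way up) of the push-pull cap of the tall slim round bottle (42 mm across, the tallest); moves with the cap. Cap: upright grey ribbed cylinder 28 mm across, 30 mm tall, top 15 mm above this point. Under it a black neck 16 mm tall, no wider than the cap, then the shoulder. Shut, this point is 106 mm above the worktop. Axes as the caddy's.
- slim_cap (a joint): slide of the tall slim bottle's cap, in m, up positive: 0 = pressed fully shut, 0.012 = pulled up to its open stop. It starts up. A detent snaps it to either end; passing half-way takes about 6 N. It is captive: it does not come off and needs no turning.
- square_cap_center (a point): centre (half-way up) of the cap of the square bottle (54 mm square body, the only one not round): cap, neck and axes as on the slim bottle. Shut, this point is 94 mm above the worktop.
- square_cap (a joint): slide of the square bottle's cap, in m, as above: 0 = shut, 0.012 = open stop; same detent of about 6 N. It starts shut.
- stout_cap (a joint): slide of the cap of the stout round bottle (62 mm across, the lowest), as above. It starts shut.

How it is judged:
At the end, for the whole second after the job is handed in: The tall slim bottle's cap is shut (within 2.5 mm), the square bottle's cap is up at its open stop (raised more than 9.5 of 12 mm), and the stout bottle's cap is still shut (within 2.5 mm) (value of joint each of slim_cap, stout_cap below 0.0025 m and value of joint square_cap above 0.0095 m); the robot touches nothing.
It also fails if it takes over 35 s, if anything falls off the work surface, if the arm or the gripper's body presses on something with over 40 N, if the wrist force passes 120 N, or if a joint passes its speed limit or range.

## Working session

There is one attempt and no reset: what is moved stays moved. The work goes in short steps, Python scripts to look and compute and a shell command to move; the robot and the scene stay as the last step left them, time stands still between calls to the robot, and variables do not carry over. Pictures are saved under pics/ and viewed, and the job is handed in when it is done.

```bash
ls; mkdir -p pics; python3 - <<'E'
from workcell import *
import cv2
print(get_obs(), pinch_z)
for c in ("scene","top","wrist"):
    d=capture(c); cv2.imwrite(f"pics/{c}0.png",d["pixels"][:,:,::-1])
    print(c,d["fx"],d["cx"],d["cy"],d["k1"],d["extrinsics"].tolist() if hasattr(d["extrinsics"],'tolist') else d["extrinsics"])
    for q in ("slim_cap_center","square_cap_center","caddy"):
        print(q,place_of(c,q)[:2])
    for q in ("slim_cap","square_cap","stout_cap"):
        print(q,recognise(c,q)[:3])
E
```

```text
pics
{'time_s': 0.0, 'q': array([ 1.05172206e+00,  5.28383029e-02,  1.40173726e+00,  1.24434479e-05,
        1.68859912e+00, -7.03203641e-02]), 'joint_vel': array([ 1.10743368e-03,  1.52708745e-03,  2.25775715e-03, -1.36140766e-03,
       -1.17819940e-03,  9.77522230e-05]), 'tau': array([-2.26791565e-05, -3.81673479e+01, -3.60180509e+01, -4.41886766e-05,
        6.39561127e-03, -5.68572807e-05]), 'tcp_pos': array([0.22757439, 0.47271315, 0.19526534]), 'tool_rot': array([-2.35662491e-04,  2.22498198e-01,  9.74932780e-01, -7.55117072e-04]), 'contact_force': array([-0.01985948,  0.38107463, -0.58320252]), 'torque': array([0.04089576, 0.01475195, 0.04383302]), 'finger_gap': 0.08546913372608779} 0.0187
scene 520.1890457574087 323.9379740254968 200.3274090349105 0.006183419969351737 [[0.7378909605813837, -0.4755110410180986, 0.47896365223487186, -0.00843092792341901], [-0.6747285009314333, -0.5028278542446327, 0.5402828879638514, -0.48943110652962474], [-0.016074212985522588, -0.7218402862584097, -0.6918729802581348, 0.761869361918071], [0.0, 0.0, 0.0, 1.0]]
slim_cap_center [{'xy': [334.9,
[... 813 characters left out ...]
.75}]
slim_cap [{'extent': [345.7, 200.4, 360.4, 215.3], 'p': 0.49}]
square_cap [{'extent': [434.2, 212.9, 453.5, 228.3], 'p': 0.65}]
stout_cap [{'extent': [322.0, 189.1, 463.2, 247.6], 'p': 0.48}, {'extent': [389.1, 207.5, 405.6, 222.8], 'p': 0.45}]
wrist 286.1212485688137 318.5409683570361 202.48051354821982 -0.043062237179748386 [[0.4335747205382125, 0.8606739011572995, 0.2669333204695204, 0.15888745367131604], [0.9011174167867518, -0.4143130686886417, -0.12779703547958418, 0.5056023035360064], [0.0006023900564240719, 0.29594782813947745, -0.9552039154786499, 0.37375421820915816], [0.0, 0.0, 0.0, 1.0]]
slim_cap_center []
square_cap_center []
caddy []
slim_cap []
square_cap []
stout_cap []
```

```bash
cat > h.py <<'E'
import numpy as np
from scipy.optimize import least_squares
from scipy.spatial.transform import Rotation as R
def proj(d,P):
    E=np.array(d["extrinsics"]); c=E[:3,:3].T@(np.asarray(P)-E[:3,3])
    s=c[:2]/c[2]; s=s*(1+d["k1"]*(s@s))
    return np.array([d["fx"]*s[0]+d["cx"],d["fy"]*s[1]+d["cy"]])
def tri(ds,uvs,x0=(.45,0,.1)):
    r=least_squares(lambda P:np.concatenate([proj(d,P)-u for d,u in zip(ds,uvs)]),x0); return r.x,r.fun
def onz(d,uv,z):
    r=least_squares(lambda p:proj(d,[p[0],p[1],z])-uv,(.45,0)); return r.x
E
python3 - <<'E'
from workcell import *
from h import *
import cv2
a=capture("scene");b=capture("top")
for n,u,v in (("slim",(334.9,198.3),(350.4,202.9)),("slimbox",(336.3,198.5),(353,207.8)),("sq",(422.2,264.2),(441.7,219.8)),("sqbox",(418.7,265.8),(443.8,220.6)),("stoutbox",(375.6,237.6),(397.3,215.1)),("caddy",(373,268.2),(387.6,221.6))):
    print(n,tri((a,b),(u,v)), onz(a,u,.1),onz(b,v,.1))
p=cv2.imread("pics/scene0.png")[140:340,260:500];q=cv2.imread("pics/top0.png")[150:290,290:490]
cv2.imwrite("pics/s0c.png",cv2.resize(p,None,fx=3.2,fy=2.9,interpolation=2)); cv2.imwrite("pics/t0c.png",cv2.resize(q,None,fx=4,fy=4,interpolation=2))
E
```

```text
slim (array([0.45937037, 0.00508406, 0.1151539 ]), array([ 1.18446768, -0.34189765, -0.87204385,  1.03890559])) [0.46811476 0.01750787] [0.46503913 0.00300229]
slimbox (array([ 0.45153781, -0.00279372,  0.12411389]), array([-0.37111931,  0.10701958,  0.27419875, -0.32672628])) [0.46962338 0.01534399] [ 0.45584201 -0.00356913]
sq (array([ 0.46428681, -0.18941753,  0.09543724]), array([-2.04405132,  0.69368927,  1.81840513, -1.99762061])) [ 0.4645731  -0.19280101] [ 0.45864652 -0.1849473 ]
sqbox (array([ 0.45856632, -0.19020335,  0.09842208]), array([-0.25266193,  0.08534216,  0.22477526, -0.24743364])) [ 0.45788876 -0.19107938] [ 0.45765765 -0.18939121]
stoutbox (array([ 0.45708575, -0.0958592 ,  0.09152841]), array([-0.34290571,  0.10656614,  0.27734264, -0.31937421])) [ 0.45180584 -0.10106493] [ 0.45458675 -0.09410361]
caddy (array([ 4.60058008e-01, -9.09876371e-02,  1.35540757e-04]), array([-1.10990327,  0.33378302,  0.90428417, -1.05692751])) [ 0.40043941 -0.14397404] [ 0.43844137 -0.07625486]
```

View pics/scene0.png

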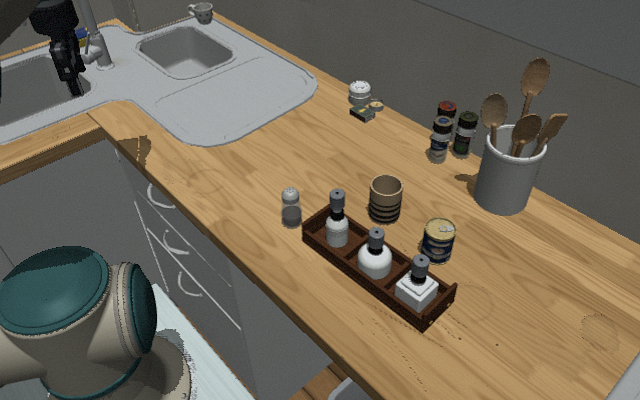

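View pics/top0.png

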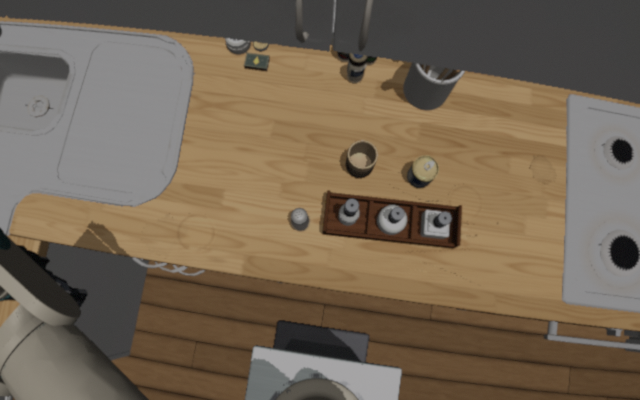

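View pics/t0c.png

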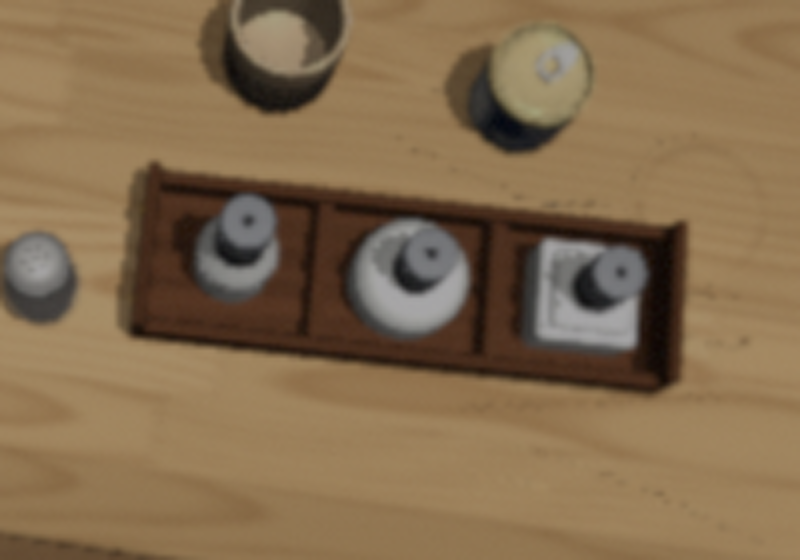

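View pics/s0c.png

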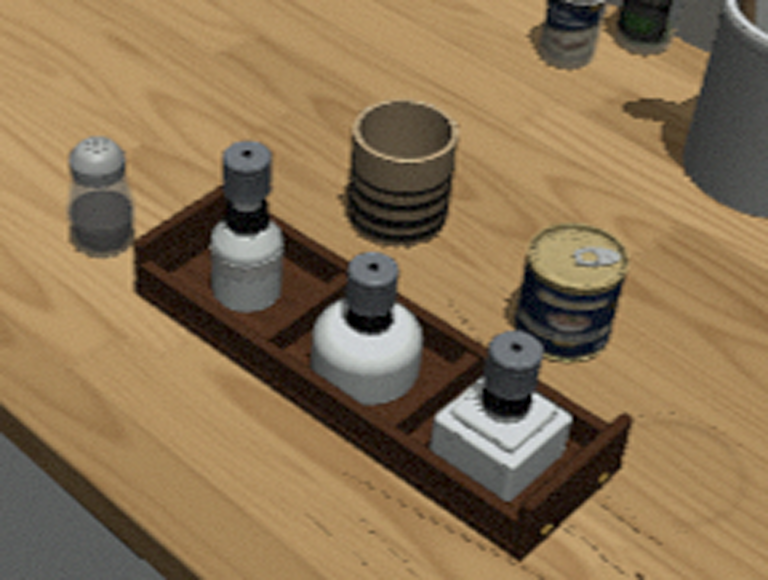

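```bash
python3 - <<'E'
from workcell import *
from h import *
a=capture("scene");b=capture("top")
T={}
for n,u,v,z in (("slim",(337.5,192.4),(352.2,204.8),.133),("stout",(376.6,232.1),(397.8,213),.1),("sq",(421.3,259.7),(445,217.5),.109)):
    T[n],r=tri((a,b),(u,v)); print(n,T[n].round(4),r.round(1),onz(a,u,z).round(4),onz(b,v,z).round(4))
d=T["slim"]-T["sq"]; print(np.hypot(*d[:2]),np.degrees(np.arctan2(d[1],d[0])))
o=get_obs(); q=o["tool_rot"]; M=R.from_quat(q[[1,2,3,0]]).as_matrix(); print(M.round(3), np.degrees(np.arctan2(M[1,1],M[0,1])))
print("move tool", M.T@(np.array([*T["slim"][:2],.17])-o["tcp_pos"]),o["tcp_pos"],o["time_s"])
E
```

```text
slim [ 4.558e-01 -4.000e-04  1.343e-01] [-0.8  0.2  0.6 -0.7] [4.581e-01 1.000e-04] [4.546e-01 4.000e-04]
stout [ 0.4594 -0.0948  0.1029] [-0.5  0.2  0.4 -0.4] [ 0.4623 -0.0935] [ 0.459  -0.0946]
sq [ 0.4634 -0.1896  0.1091] [-0.5  0.2  0.4 -0.4] [ 0.4643 -0.1898] [ 0.4624 -0.1889]
0.18938787290894585 92.3009493755551
[[-0.901  0.434  0.   ]
 [ 0.434  0.901  0.   ]
 [ 0.     0.    -1.   ]] 64.28636600190003
move tool [-0.41086104 -0.32761523  0.02609436] [0.22776773 0.47304936 0.1961314 ] 1.25
```

```bash
python3 -m crank '[-1,-0.411,-0.328,0.026,-28,-1,-0.411,-0.328,0.026,-28,-1,-0.411,-0.328,0.026,-28,-1,-0.411,-0.328,0.026,-28,-1,-0.411,-0.328,0.026,-28,-1,-0.411,-0.328,0.026,-28,-1,-0.411,-0.328,0.026,-28,-1,-0.411,-0.328,0.026,-28,-1,-0.411,-0.328,0.026,-28,-1,-0.411,-0.328,0.026,-28,-1,-0.411,-0.328,0.026,-28,-1,-0.411,-0.328,0.026,-28,-1,-0.411,-0.328,0.026,-28,-1,-0.411,-0.328,0.026,-28,-1,-0.411,-0.328,0.026,-28,-1,-0.411,-0.328,0.026,-28,-1,-0.411,-0.328,0.026,-28,-1,-0.411,-0.328,0.026,-28,-1,-0.411,-0.328,0.026,-28,-1,-0.411,-0.328,0.026,-28]' 40
python3 - <<'E'
from workcell import *
from h import *
import cv2
o=get_obs(); q=o["tool_rot"]; M=R.from_quat(q[[1,2,3,0]]).as_matrix(); print(M.round(3),o["tcp_pos"],o["time_s"],o["contact_force"],o["finger_gap"])
d=capture("wrist")
P=np.array([.4558,-.0002,.133]); print("slim top predicted",proj(d,P), "tcp axis at .133",proj(d,[*o["tcp_pos"][:2],.133]), M.T@(P-o["tcp_pos"]))
print(place_of("wrist","slim_cap_center"),recognise("wrist","slim_cap"))
cv2.imwrite("pics/w1.png",d["pixels"][:,:,::-1])
cv2.imwrite("pics/s1.png",capture("scene")["pixels"][100:300,220:480,::-1].repeat(3,0)[:, :].repeat(3,1)[:600,:780])
E
```

```text
time_s: 2.92
tcp_pos: [0.4557, 0.0, 0.1703]
tool_rot: [0.0, -0.021, 1.0, 0.0]
contact_force: [-0.2, -0.3, 0.1]
finger_gap: 0.0004
[[-0.999 -0.041  0.   ]
 [-0.041  0.999  0.   ]
 [-0.     0.    -1.   ]] [4.55655085e-01 1.57889096e-06 1.70287987e-01] 2.9167 [-0.18799879 -0.2627376   0.05771547] 0.00035954711548007536
slim top predicted [318.38558923 214.28142949] tcp axis at .133 [318.64599447 214.11998718] [-0.00011899 -0.00020928  0.03728804]
[{'xy': [321.0, 208.8], 'p': 0.65}] [{'extent': [302.7, 190.2, 338.9, 227.3], 'p': 0.98}]
```

View pics/w1.png

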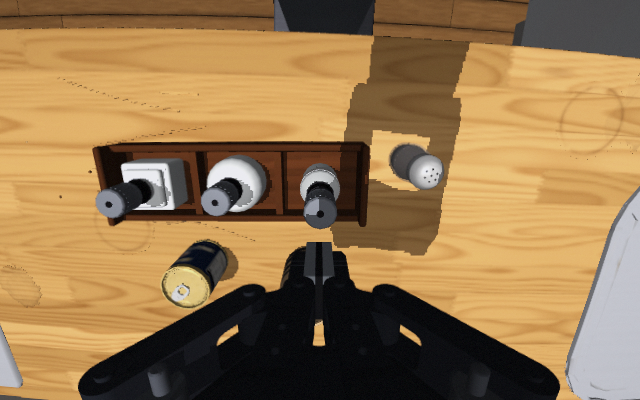

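View pics/s1.png

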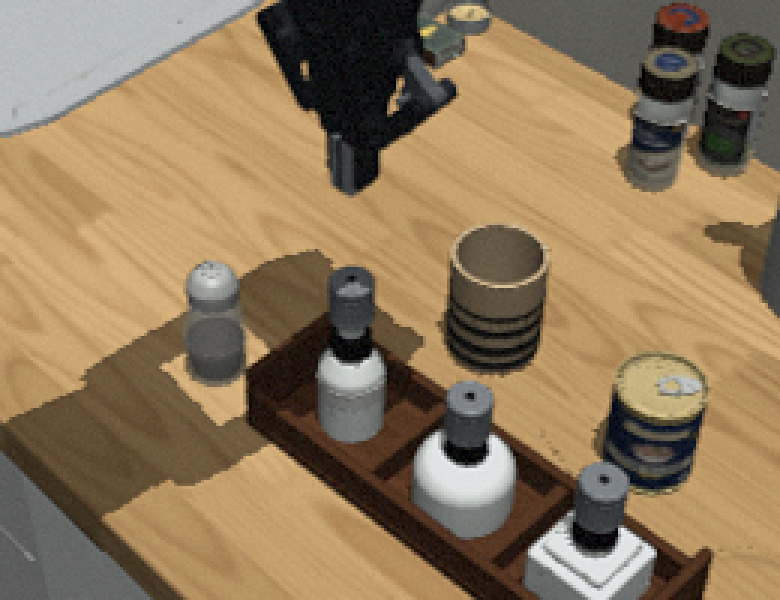

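The wrist picture shows the slim cap's dot at about (320, 213), where I predicted (318, 214). The tool is therefore centred over it to about 1 mm. The shut fingers show at (320, 245), and nothing else is close. Next I press in small steps.

```bash
python3 -m crank '[-1,0,0,0.015,0,-1,0,0,0.03,0,-1,0,0,0.035,0,-1,0,0,0.038,0,-1,0,0,0.041,0,-1,0,0,0.043,0,-1,0,0,0.045,0,-1,0,0,0.047,0,-1,0,0,0.047,0]'
```

```text
time_s: 3.87
tcp_pos: [0.4558, -0.0008, 0.123]
tool_rot: [-0.0, -0.02, 1.0, 0.0]
contact_force: [0.8, -0.0, -0.7]
finger_gap: -0.0001
```

```bash
python3 -m crank '[-1,0,0,0.001,0,-1,0,0,0.002,0,-1,0,0,0.003,0,-1,0,0,0.003,0]'
```

```text
time_s: 4.2
tcp_pos: [0.4557, -0.0008, 0.1199]
tool_rot: [-0.0, -0.02, 1.0, 0.0]
contact_force: [-0.9, 1.2, -0.1]
finger_gap: 0.0002
```

```bash
python3 - <<'E'
from workcell import *
import cv2
cv2.imwrite("pics/w2.png",capture("wrist")["pixels"][120:320,200:440,::-1].repeat(3,0).repeat(3,1))
cv2.imwrite("pics/s2.png",capture("scene")["pixels"][150:330,260:480,::-1].repeat(3,0).repeat(3,1))
E
```

```text
(no output)
```

View pics/w2.png

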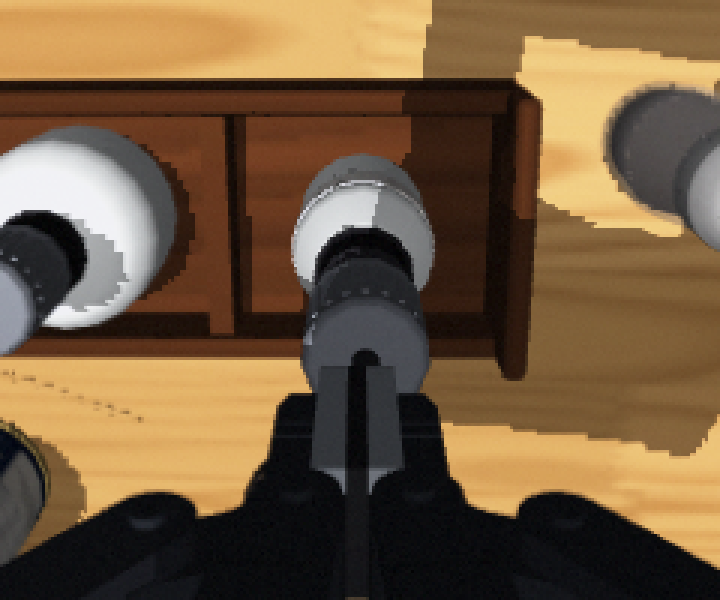

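View pics/s2.png

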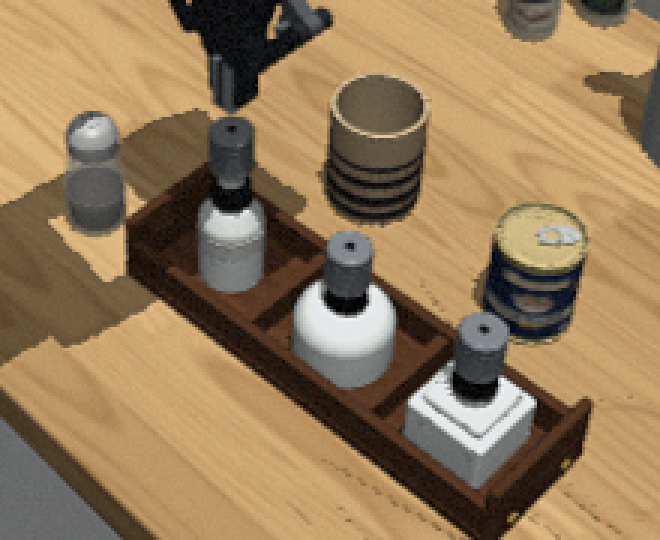

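```bash
python3 - <<'E'
from workcell import *
from h import *
o=get_obs();t=o["tcp_pos"];print(t)
for c in("scene","wrist"):
  d=capture(c)
  for z in(0,.01,.02): print(c,proj(d,t+[0,0,z]),proj(d,t+[.012,0,z]))
  print("cap shut/open top",proj(d,[.4558,-.0002,.121]),proj(d,[.4558,-.0002,.133]))
  print(recognise(c,"slim_cap")[:1],place_of(c,"slim_cap_center")[:1])
E
```

```text
[ 0.45576352 -0.00078167  0.12008985]
scene [336.87342511 198.55285478] [341.71453011 195.39289455]
scene [336.87980206 194.47334795] [341.75692823 191.3150692 ]
scene [336.88628537 190.33223661] [341.79997647 187.17604079]
cap shut/open top [336.66493187 198.01154646] [336.67072282 193.1023289 ]
[{'extent': [327.9, 190.5, 345.4, 209.5], 'p': 0.53}] [{'xy': [336.2, 200.4], 'p': 0.76}]
wrist [318.75911845 232.64914685] [318.05079394 248.78917614]
wrist [318.78746181 238.85564573] [318.04251751 255.68995069]
wrist [318.81890244 245.74121014] [318.03338407 263.32680652]
cap shut/open top [319.62734806 233.27062074] [319.71689046 240.87108569]
[{'extent': [302.0, 206.9, 344.4, 249.2], 'p': 0.82}] [{'xy': [318.9, 229.2], 'p': 0.69}]
```

```bash
python3 - <<'E'
from workcell import *
import cv2
im=capture("wrist")["pixels"][200:290,260:380,::-1]
im2=capture("scene")["pixels"][140:220,290:390,::-1]
cv2.imwrite("pics/w3.png",cv2.convertScaleAbs(cv2.resize(im,None,fx=6,fy=6,interpolation=2),alpha=1.6,beta=20))
cv2.imwrite("pics/s3.png",cv2.convertScaleAbs(cv2.resize(im2,None,fx=7,fy=7,interpolation=2),alpha=1.6,beta=20))
E
```

```text
(no output)
```

View pics/w3.png

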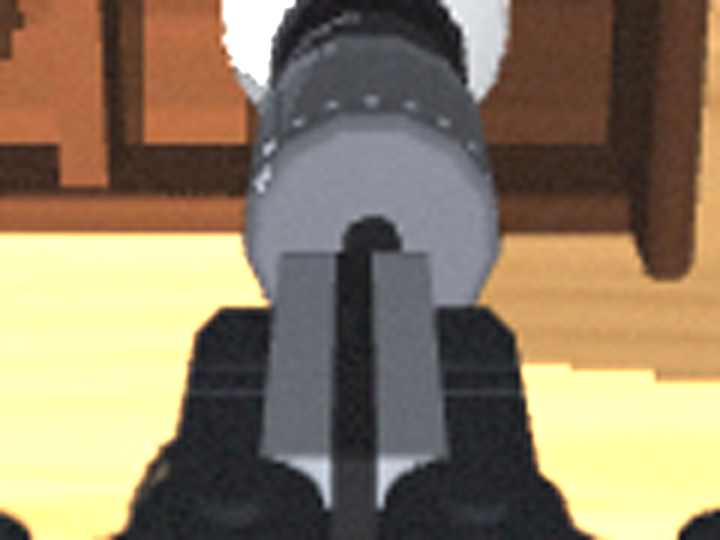

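View pics/s3.png

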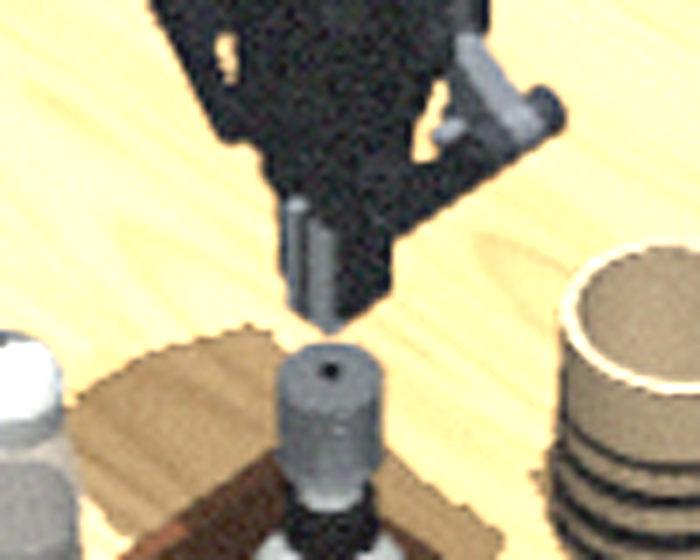

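The brightened pictures show the slim cap's top dot at scene (337, 193). That is where the open cap should be, so it has not been pressed. The fingertip corner is at about (337, 187), but the reported TCP projects to (337, 198.5). Both views put the real fingertips about 25–30 mm above the reported TCP. I'll go down by touch and use the contact to measure this offset.

```bash
python3 -m crank '[-1,0,0,0.003,0,-1,0,0,0.006,0,-1,0,0,0.009,0,-1,0,0,0.01,0,-1,0,0,0.01,0]'; python3 -m crank '[-1,0,0,0.002,0,-1,0,0,0.004,0,-1,0,0,0.004,0]'
```

```text
time_s: 5.12
tcp_pos: [0.4555, -0.0008, 0.1095]
tool_rot: [-0.0, -0.02, 1.0, 0.0]
contact_force: [0.0, 0.0, 0.1]
finger_gap: 0.0001
time_s: 5.37
tcp_pos: [0.4556, -0.0008, 0.1056]
tool_rot: [-0.0, -0.02, 1.0, 0.0]
contact_force: [0.3, 0.1, -0.2]
finger_gap: -0.0002
```

```bash
python3 - <<'E'
from workcell import *
import cv2
im=capture("wrist")["pixels"][200:290,260:380,::-1]
im2=capture("scene")["pixels"][140:220,290:390,::-1]
im3=capture("top")["pixels"][160:260,290:390,::-1]
print(get_obs()["contact_force"],get_obs()["tcp_pos"])
f=lambda i:cv2.convertScaleAbs(cv2.resize(i,(400,300),interpolation=2),alpha=1.6,beta=20)
cv2.imwrite("pics/m4.png",cv2.vconcat([cv2.hconcat([f(im),f(im2)]),cv2.hconcat([f(im3),f(im3)])]))
E
```

```text
[-0.10047909 -1.13319193  1.05675666] [ 0.45580734 -0.00080953  0.10615584]
```

View pics/m4.png

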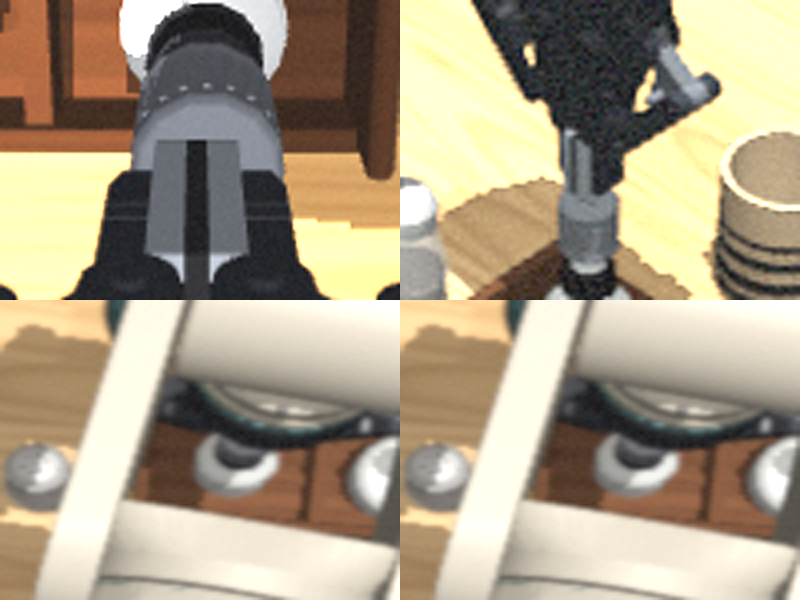

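The fingertips now overlap the cap's top at about scene (336, 192), with no force yet. I keep going down in small steps.

```bash
for i in 1; do python3 -m crank '[-1,0,0,0.002,0,-1,0,0,0.003,0,-1,0,0,0.003,0]'; python3 -m crank '[-1,0,0,0.002,0,-1,0,0,0.003,0,-1,0,0,0.003,0]'; done
```

```text
time_s: 5.77
tcp_pos: [0.4556, -0.0008, 0.1028]
tool_rot: [-0.0, -0.02, 1.0, 0.0]
contact_force: [-0.4, 0.4, 0.5]
finger_gap: -0.0
time_s: 6.02
tcp_pos: [0.4556, -0.0008, 0.0998]
tool_rot: [-0.0, -0.02, 1.0, 0.0]
contact_force: [0.4, 0.6, -0.8]
finger_gap: 0.0005
```

```bash
python3 -m crank '[-1,0,0,0.002,0,-1,0,0,0.003,0,-1,0,0,0.003,0]'
```

```text
time_s: 6.27
tcp_pos: [0.4558, -0.0008, 0.0973]
tool_rot: [0.0, -0.02, 1.0, 0.0]
contact_force: [-0.0, 0.2, 2.3]
finger_gap: -0.0001
```

First contact is at a reported z of about 0.098, and the open cap's top is at 0.133. That makes the true tips about 35 mm above the reported TCP.

```bash
python3 -m crank '[-1,0,0,0.002,0,-1,0,0,0.004,0,-1,0,0,0.004,0]'; python3 -m crank '[-1,0,0,0.002,0,-1,0,0,0.004,0,-1,0,0,0.004,0]'
```

```text
time_s: 6.52
tcp_pos: [0.4559, -0.0008, 0.0931]
tool_rot: [0.0, -0.02, 1.0, 0.0]
contact_force: [-0.4, 1.0, 2.9]
finger_gap: 0.0002
time_s: 6.77
tcp_pos: [0.4553, -0.0008, 0.0882]
tool_rot: [-0.001, -0.02, 1.0, 0.0]
contact_force: [0.2, -0.5, -0.4]
finger_gap: -0.0003
```

```bash
python3 -m crank '[-1,0,0,0.002,0,-1,0,0,0.003,0,-1,0,0,0.003,0]'; python3 -m crank '[-1,0,0,0.001,0,-1,0,0,0.002,0,-1,0,0,0.002,0]'
```

```text
time_s: 7.02
tcp_pos: [0.4557, -0.0008, 0.0859]
tool_rot: [-0.0, -0.02, 1.0, 0.0]
contact_force: [0.3, -0.9, -0.0]
finger_gap: 0.0
time_s: 7.27
tcp_pos: [0.456, -0.0008, 0.0857]
tool_rot: [0.0, -0.02, 1.0, -0.0]
contact_force: [-5.8, 1.1, 11.2]
finger_gap: -0.0001
```

The cap gave way past half-way. It then hit a firm stop at a reported z of 0.0857 with 11 N, which matches shut (0.121) with the same 35 mm offset. Next I lift and move over to the square bottle.

```bash
python3 -m crank '[-1,0,0,-0.02,0,-1,0,0,-0.045,0,-1,0,0,-0.045,0,0.2,0,-0.04,-0.045,0,0.2,0,-0.08,-0.045,0,0.2,0,-0.12,-0.045,0,0.2,0,-0.16,-0.045,0,0.2,0,-0.189,-0.045,0,0.2,0,-0.189,-0.045,0,0.2,0,-0.189,-0.045,0,0.2,0,-0.189,-0.045,0]'
python3 - <<'E'
from workcell import *
from h import *
import cv2
w=capture("wrist");s=capture("scene")
o=get_obs();t=o["tcp_pos"];print(t)
P=[.463,-.1895,.109]
for d in(w,s): print(proj(d,P),[proj(d,t+[0,0,z]).round(1).tolist() for z in(.025,.035)])
print("slim shut/open",proj(s,[.4558,-.0002,.121]),proj(s,[.4558,-.0002,.133]))
print(recognise("wrist","square_cap")[:1],place_of("wrist","square_cap_center")[:1])
im=w["pixels"][130:330,200:440,::-1];im2=s["pixels"][150:300,300:480,::-1]
f=lambda i:cv2.convertScaleAbs(cv2.resize(i,(400*2,300*2),interpolation=2),alpha=1.4,beta=15)
cv2.imwrite("pics/w5.png",f(im));cv2.imwrite("pics/s5.png",f(im2))
E
```

```text
time_s: 8.18
tcp_pos: [0.4631, -0.1892, 0.1286]
tool_rot: [-0.0, -0.02, 1.0, 0.0]
contact_force: [-0.6, -0.5, -0.3]
finger_gap: 0.0511
[ 0.46336564 -0.18862424  0.12892397]
[318.26404421 222.046027  ] [[319.8, 250.2], [319.9, 258.4]]
[420.6168381  260.00253548] [[423.6, 241.0], [424.3, 236.7]]
slim shut/open [336.66493187 198.01154646] [336.67072282 193.1023289 ]
[{'extent': [301.3, 196.3, 337.0, 237.7], 'p': 0.57}] [{'xy': [319.2, 211.5], 'p': 0.76}]
```

View pics/w5.png

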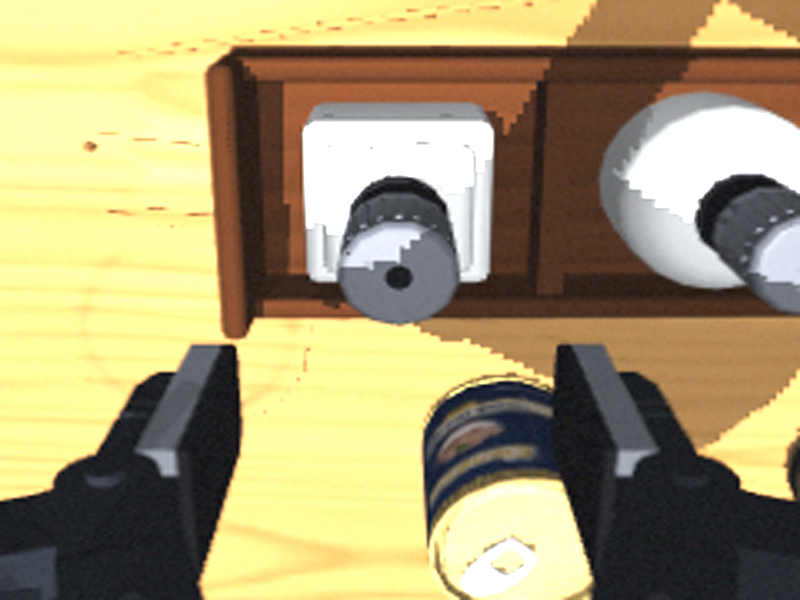

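View pics/s5.png

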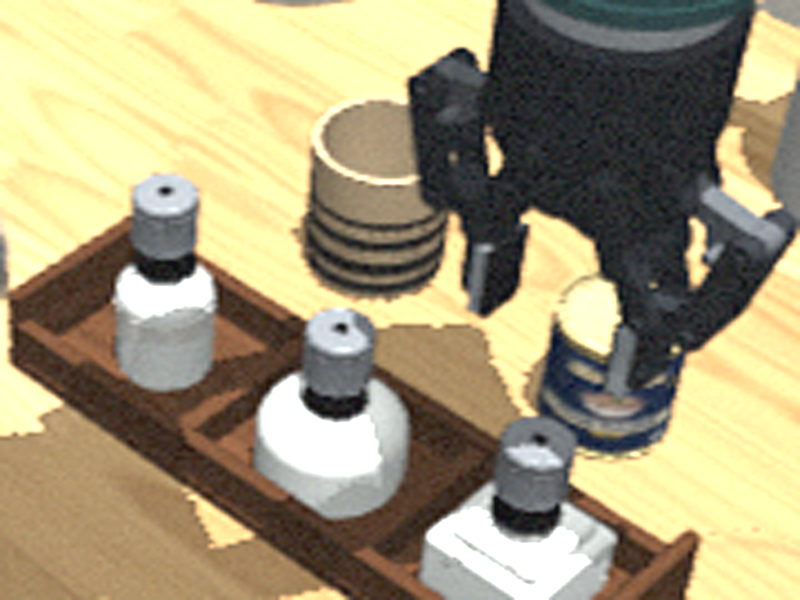

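The slim cap's dot is at scene (337, 197.5), where shut predicts 198.0, so it is shut. The square cap's dot at wrist (320, 222) is centred between the pads, and the can is about 90 mm away in x. Now I descend.

```bash
python3 -m crank '[0.2,0,0,0.03,0,0.2,0,0,0.05,0,0.2,0,0,0.065,0,0.2,0,0,0.075,0,0.2,0,0,0.082,0,0.2,0,0,0.086,0,0.2,0,0,0.086,0,0.2,0,0,0.086,0]'
python3 - <<'E'
from workcell import *
from h import *
import cv2
w=capture("wrist");s=capture("scene")
im=w["pixels"][180:330,220:420,::-1];im2=s["pixels"][190:310,340:500,::-1]
f=lambda i:cv2.convertScaleAbs(cv2.resize(i,(600,450),interpolation=2),alpha=1.4,beta=15)
cv2.imwrite("pics/w6.png",f(im));cv2.imwrite("pics/s6.png",f(im2))
E
```

```text
time_s: 9.05
tcp_pos: [0.4638, -0.1897, 0.0438]
tool_rot: [0.001, -0.02, 1.0, -0.0]
contact_force: [1.0, -0.4, -0.3]
finger_gap: 0.0512
```

View pics/w6.png

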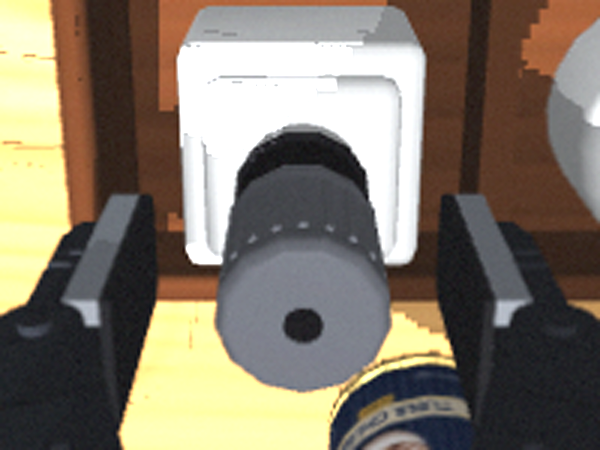

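View pics/s6.png

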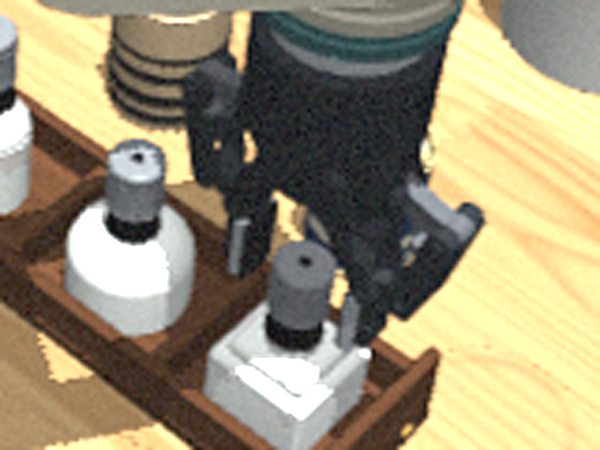

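The cap sits midway between the pads in the wrist view (pad edges at 155 and 440, dot at 303). The midpoint of the tips in the scene view corresponds to z ≈ 0.079. Now I close the fingers.

```bash
python3 -m crank '[-1,0,0,0,0,-1,0,0,0,0,-1,0,0,0,0,-1,0,0,0,0,-1,0,0,0,0,-1,0,0,0,0,-1,0,0,0,0]' 50
```

```text
time_s: 9.73
tcp_pos: [0.4637, -0.1888, 0.044]
tool_rot: [0.0, -0.02, 1.0, 0.001]
contact_force: [-1.9, 5.4, 5.1]
finger_gap: 0.0269
```

```bash
python3 -m crank '[-1,0,0,-0.002,0,-1,0,0,-0.004,0,-1,0,0,-0.006,0,-1,0,0,-0.006,0]';python3 -m crank '[-1,0,0,-0.002,0,-1,0,0,-0.004,0,-1,0,0,-0.006,0,-1,0,0,-0.006,0]'
```

```text
time_s: 10.07
tcp_pos: [0.4636, -0.1888, 0.049]
tool_rot: [0.0, -0.02, 1.0, 0.001]
contact_force: [2.2, 4.1, -0.9]
finger_gap: 0.0265
time_s: 10.4
tcp_pos: [0.4636, -0.1888, 0.0557]
tool_rot: [0.0, -0.02, 1.0, 0.001]
contact_force: [0.1, 5.9, 3.4]
finger_gap: 0.026
```

```bash
python3 -m crank '[-1,0,0,-0.001,0,-1,0,0,-0.002,0,-1,0,0,-0.002,0]'
python3 - <<'E'
from workcell import *
from h import *
import cv2
w=capture("wrist");s=capture("scene")
print("shut/open",proj(s,[.463,-.1895,.109]),proj(s,[.463,-.1895,.121]))
im=w["pixels"][180:330,220:420,::-1];im2=s["pixels"][190:310,340:500,::-1]
f=lambda i:cv2.convertScaleAbs(cv2.resize(i,(600,450),interpolation=2),alpha=1.4,beta=15)
cv2.imwrite("pics/s7.png",f(im2))
E
```

```text
time_s: 10.65
tcp_pos: [0.4635, -0.1888, 0.0562]
tool_rot: [0.0, -0.02, 1.0, 0.001]
contact_force: [5.2, 3.4, -6.5]
finger_gap: 0.0268
shut/open [420.6168381  260.00253548] [421.46085466 255.17580322]
```

View pics/s7.png

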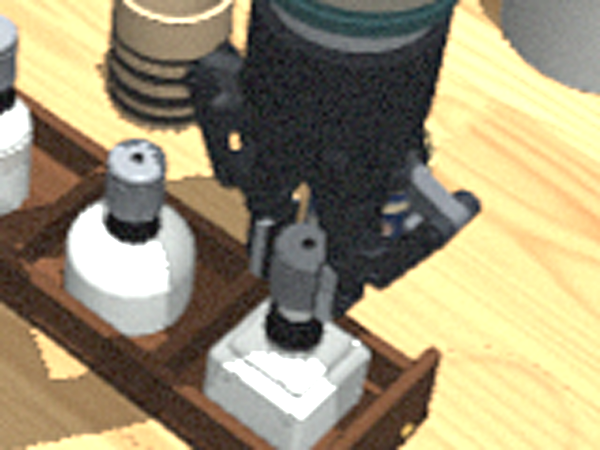

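The cap's dot is now at scene (422, 255), where fully open predicts (421.5, 255.2), and the open stop is taking force. I release and lift clear.

```bash
python3 -m crank '[0.2,0,0,0,0,0.2,0,0,0,0,0.2,0,0,0,0,0.2,0,0,0,0,0.2,0,0,-0.02,0,0.2,0,0,-0.05,0,0.2,0,0,-0.09,0,0.2,0,0,-0.12,0,0.2,0,0,-0.12,0,0.2,0,0,-0.12,0]'
python3 - <<'E'
from workcell import *
from h import *
import cv2
s=capture("scene"); w=capture("wrist")
print("sq shut/open",proj(s,[.463,-.1895,.109]),proj(s,[.463,-.1895,.121]))
print("slim shut/open",proj(s,[.4558,-.0002,.121]),proj(s,[.4558,-.0002,.133]))
im2=s["pixels"][170:320,300:500,::-1]
f=lambda i:cv2.convertScaleAbs(cv2.resize(i,(800,600),interpolation=2),alpha=1.4,beta=15)
cv2.imwrite("pics/s8.png",f(im2)); cv2.imwrite("pics/w8.png",w["pixels"][:,:,::-1])
E
```

```text
time_s: 11.58
tcp_pos: [0.4642, -0.1903, 0.1795]
tool_rot: [0.002, -0.02, 1.0, -0.001]
contact_force: [0.6, -0.5, -0.3]
finger_gap: 0.0515
sq shut/open [420.6168381  260.00253548] [421.46085466 255.17580322]
slim shut/open [336.66493187 198.01154646] [336.67072282 193.1023289 ]
```

View pics/s8.png

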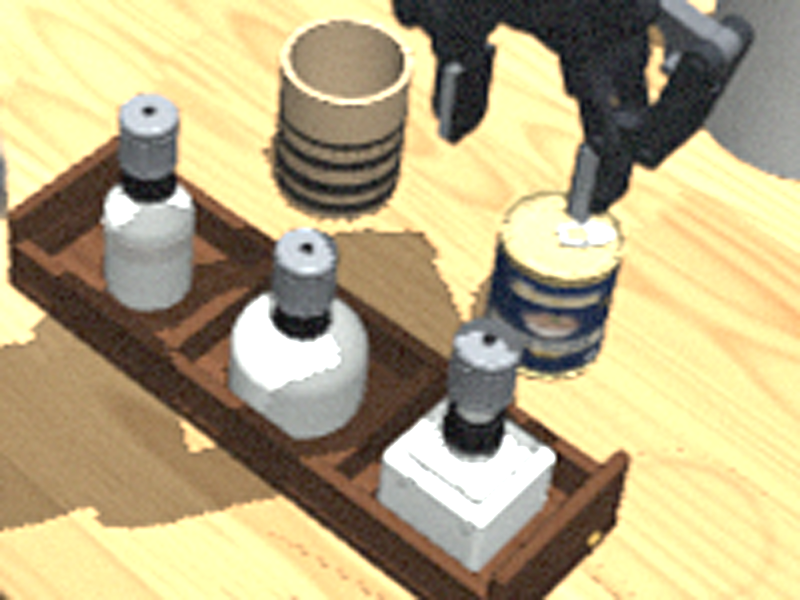

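View pics/w8.png

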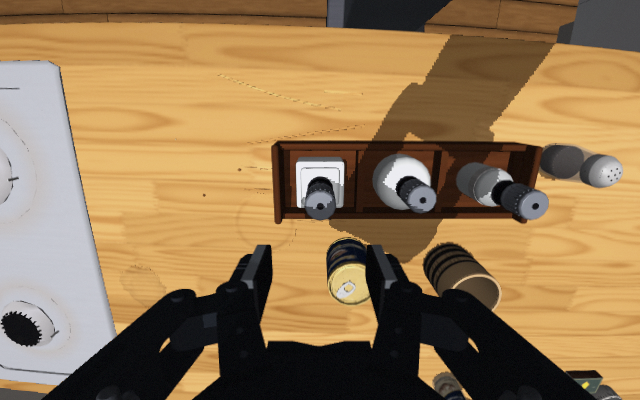

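The final pictures show the slim dot at (337, 197.8), which is shut. The square dot is at (422, 255.0), which is open. The stout dot is at (377, 232), unchanged. The gripper is clear of everything.

```bash
python3 -c "from workcell import *; sign_off()"
```

```text
the job is handed in; nothing more can be done
```

I pressed the slim bottle's cap shut, pulled the square bottle's cap up to its open stop, and left the stout bottle's cap alone. I handed the job in at about 11.6 s; no verdict is reported.

**Last checks** (scene picture, centre dot on top of each cap):

| Cap | Seen at | Predicted shut | Predicted open | Reading |
|---|---|---|---|---|
| Slim | row 197.8 | row 198.0 | row 193.1 | shut |
| Square | row 255.0 | row 260.0 | row 255.2 | open |
| Stout | row 232 | – | – | same as at the start |

- **Slim cap:** it gave way past half-way, then met a firm stop at 11 N.
- **Square cap:** it pulled back with 6.5 N at the open stop before I released it.
- **Gripper:** it ended clear of everything, with the contact force at noise level (under 1 N).

**What disagreed:** the real fingertips sit about 35 mm above the reported TCP. My first press, to a reported z of 0.120, therefore met nothing. I saw this in the pictures, went down by touch until contact, and used that offset for both caps.

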